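Seat and hold a label holder in a reagent riser

ROBOT

A 6-joint arm with a two-finger parallel gripper is mounted at the origin on the work surface. World frame = base frame: x ahead of the robot, y to its left, z up, the work surface at z = 0. Lengths are in mm, angles in rad, forces in N, time in s.
With the tool pointing down it reaches from about 300 to 775 mm from the base axis. Payload 14.6 kg.
Tool frame: the origin (TCP) lies between the finger pads; the fingertips stand 19 mm ahead of it and the grasp point (between the pads) is the TCP; x points along the fingers, y is the direction in which the jaws open and shut, and the axes are right-handed (so a half turn about x gives the same grasp; the last joint's range is limited). The gripper opens to 94 mm and grips with 3 to 60 N. Pads are 16 mm wide; open, the fingers measure 119 mm over their backs; the gripper's body (75 mm by 177 mm) begins 78 mm behind the grasp point.
Start: joints at [1.156, 0.3, 1.521, -0, 1.321, -0.067], TCP at [187.454, 517.059, 224.446] pointing down, gripper open.
Joint ranges: [-3.03, 3.03], [-0.79, 2.21], [0.23, 2.52], [-1.04, 4.18], [0, 3.07], [-2.55, 2.55]. Speed limits (rad/s): [2.22, 2.22, 2.57, 3.14, 3.14, 3.14].

INTERFACE

Orientations are given as [roll, pitch, yaw] about the fixed x, y, z axes, in that order (R = Rz(yaw) Ry(pitch) Rx(roll)).
In Python, from cell import manip gives the robot as it stands.
- The arm moves only by the tool jog_arm, never from a script. Its argument "series" is one flat list of numbers, 7 for each row, row after row: the turn, a rotation vector about the world's x, y, z in rad, then the shift along the world's x, y, z in m, then the opening, from -1 (shut) to 1 (fully open). A call has 1 to 20 rows; each row is the pose to reach, as a shift and turn from the pose commanded when the call began; what a row does not reach only later rows make up. A row lasts 1/8 s, in which the tool goes at most 62.5 mm and 10.7 degrees, less where a joint would pass 70% of its speed; a pose out of reach is approached as far as the arm can. A call with a gripper value outside its range is refused whole. The fingers move at their own pace and stop on an object; "squeeze" is the grip in N (left out, the last holds). Time passes only in rows, so rows that repeat a pose let the fingers close. It gives the time, the measured TCP pose, the force and the opening at its end, in the units of the state.
- manip.read_state(): the state, without advancing time (a new reading comes with each control period).
- manip.camera(name): name is "side" or "top" or "wrist"; returns a dict with "color" (400x640x3 uint8, blue, green, red), "range_z" (400x640 float32, mm along the optical axis (not along the pixel's ray), 0 where there is no reading), "fx", "fy", "cx", "cy" (pixels), "D" ([k1, k2, p1, p2, k3] as OpenCV has them; the pictures are not rectified), "pose" (4x4, takes a point from camera to world coordinates); the wrist camera has in their place "mount" (4x4, takes a point from camera to tool coordinates, whose origin is the TCP and whose axes are the tool frame's). Camera axes: x right, y down, z forward; pixel columns grow to the right and rows downward; lengths in mm; the calibration is good to about 2 mm. A picture is of the moment at which its call begins: read the wrist's pose just before it.
- manip.sign_off(): hands the job in, once; it reports no verdict.
The state is a dict: "clock": time; "joints": joint angles; "qd": joint speeds; "effort": joint torques, N m; "eef_pos": TCP position; "eef_rot": TCP orientation; "wrist_force": force on the tool from outside, world axes, zero at the start; "moment": the same for the moment, N m; "finger_gap": finger opening in mm.
Only numpy, scipy, OpenCV 4.12 (cv2) and the standard library are available. Lean on these libraries where they do the work, as an engineer would, in place of code of your own. Each camera call takes 0.05 s, during which the arm holds its last target.

TASK

A jar is standing over the label slot at the front edge of the reagent riser: set it upright in the shallow tray and let go of it. Then take the label holder out of its bench rack, push its blade down into the slot behind the riser's front lip until its flange is fully home on the lip against the spring, and finish while still holding it pressed home there, so that a colleague could screw it fast. Do not tip the jar over and leave the other glassware and bottles where they stand.

Things in the scene. Friction and masses are not known exactly. Their poses are not given: they have to be found in the camera images.
- shelf: Reagent riser: white fixed bench shelf 150 deep (x) x 260 wide (y) x 60 high with an aluminium front edge; origin at the centre of its underside, x from the front lip to the back, z up. Lip 6 mm thick, level with the board. Between lip and board the label slot, its middle 64.5 mm in front (-x) of the origin.
- slot_mouth (a point): Centre of the mouth of the label slot, level with the riser's top, 60 mm above the bench; axes as the riser's. The slot is 9 mm wide (x) and 76 mm long (y), open upward only, slot depth more than 40 mm, its long upper edges rounded to 3 mm. The lip is on its -x side, a wall and the board on its +x side. A spring plunger waits inside, its top 22 mm below this point.
- plunger (a joint): Spring plunger at the bottom of the slot: 0 when up, grows as it is pressed down, in m, travel 12 mm at most. It pushes up with about 3 N at 0 and about 10 N when the holder is home; home is 8 mm.
- holder_grip (a point): Label holder, grey plastic, about 70 g, upright in its rack, z up; this point is in its label plate (10 thick in x, 70 wide in y, 50 high, paper on both faces), 20 mm below the top edge. Grip the plate across its thickness. Both faces are alike, either may face the lip. When home this point is 35 mm above the riser's top.
- holder_foot (a point): Middle of the lower edge of the holder's blade, 65 mm under holder_grip; same axes. Blade 5 thick (x), 70 wide (y), 30 high, lower edge rounded to 2.5 mm; above it the flange, 20 (x) x 80 (y) x 5 high, then the label plate. Home: flange on the riser's top, this point 30 mm below slot_mouth.
- jar_center (a point): Centre of the jar that stands over the slot: closed amber glass jar with a black cap and a paper label, 52 diameter x 75 high, about 0.18 kg, its base 37.5 mm below this point. It stands on the riser's top.
- tray: White fixed shallow tray on the bench, 130 x 130 outside, 18 high, walls and floor about 4 to 5 thick; origin at the centre of its underside. It lies left or right of the riser, the label rack on the other side.
- rack: Grey fixed block on the bench, 51 (x) x 100 (y) x 42 high, origin at the centre of its underside, with a slot along y in which the holder's blade stands; the holder's flange lies on its top. Lift the holder straight up by at least 35 mm to free it.
- vial_a: Bystander: white bottle 34 diameter x 70 high on the riser's back right (towards -y) part; origin under it.
- vial_b: Bystander: clear jar 38 diameter x 60 high on the riser's back left part; origin under it.
- flask: Bystander: conical glass flask 74 diameter x 110 high on the bench, left and beyond; origin under it.
- beaker: Bystander: glass beaker 68 diameter x 90 high on the bench, right and beyond; origin under it.
Mind the look-alikes: they are no part of the job. Leave any yellow look-alike of the part that bears holder_grip alone. What is shaped like the part that bears jar_center but yellow is not meant.

How it is judged:
By the outcome, as a careful person would: the job done as asked, in the order asked, and still so for the second after the job is handed in, while the arm keeps its last pose, push and grip.
It also fails if it takes over 54 s, if anything falls off the work surface, if the arm or the gripper's body presses on something with over 40 N, if the wrist force passes 120 N, or if a joint passes its speed limit or range.

## Working session

There is one attempt and no reset: what is moved stays moved. The work goes in short steps, Python scripts to look and compute and a tool call to move; the robot and the scene stay as the last step left them, time stands still between calls to the robot, and variables do not carry over. Pictures are saved under pics/ and viewed, and the job is handed in when it is done.

Besides the shell and the picture viewer there is one more tool, called by a JSON object that holds its "api" and its "payload", one argument or row to a line. jog_arm: Moves the arm, as the interface text tells. Its arguments: {"type":"object","properties":{"series":{"type":"array","items":{"type":"number"}},"squeeze":{"type":"number"}},"required":["series"]}

```bash
mkdir -p pics; ls; python3 - <<'E'
from cell import manip
import cv2,pickle
print(manip.read_state())
for n in ["side","top"]:
    c=manip.camera(n); pickle.dump(c,open(f"{n}0.pkl","wb")); cv2.imwrite(f"pics/{n}0.png",c["color"])
    print(n,c["fx"],c["fy"],c["cx"],c["cy"],c["D"],c["pose"])
E
```

```text
pics
{'clock': 0.0, 'joints': array([ 1.15641764e+00,  3.00469551e-01,  1.52156425e+00, -4.63668277e-06,
        1.32069965e+00, -6.65882133e-02]), 'qd': array([ 8.12929169e-04, -1.32324467e-05, -2.37994551e-04, -8.69817148e-04,
       -7.79108209e-04,  1.89919727e-03]), 'effort': array([ 7.47041622e-05, -5.31801081e+01, -3.52738810e+01,  7.07524410e-02,
        2.43816606e-02,  6.87772672e-05]), 'eef_pos': array([187.35490521, 516.85619828, 223.89428753]), 'eef_rot': array([-1.63344774,  1.56965552, -1.98123706]), 'wrist_force': array([-0.0958089 , -0.03313382, -0.46229695]), 'moment': array([ 0.00737048,  0.00946951, -0.04572039]), 'finger_gap': 93.84488739141044}
side 388.40980479856034 388.40980479856034 309.8197560584339 209.01041072584636 [-0.0927464  0.         0.         0.         0.       ] [[ 9.70996287e-01 -1.20971664e-01  2.06233039e-01  2.98977207e+02]
 [-2.39044036e-01 -5.08910890e-01  8.26962910e-01 -8.29953202e+02]
 [ 4.91516011e-03 -8.52276694e-01 -5.23068140e-01  6.08960807e+02]
 [ 0.00000000e+00  0.00000000e+00  0.00000000e+00  1.00000000e+00]]
top 406.9714590189168 406.9714590189168 330.2237828320181 199.36627443753034 [0.00163975 0.         0.         0.         0.        ] [[-1.96370274e-02 -9.95306245e-01  9.47621520e-02  3.86975486e+02]
 [-9.99660083e-01  2.11715020e-02  1.52146784e-02 -1.19780584e+01]
 [-1.71495216e-02 -9.44311696e-02 -9.95383669e-01  1.23794826e+03]
 [ 0.00000000e+00  0.00000000e+00  0.00000000e+00  1.00000000e+00]]
```

View pics/side0.png

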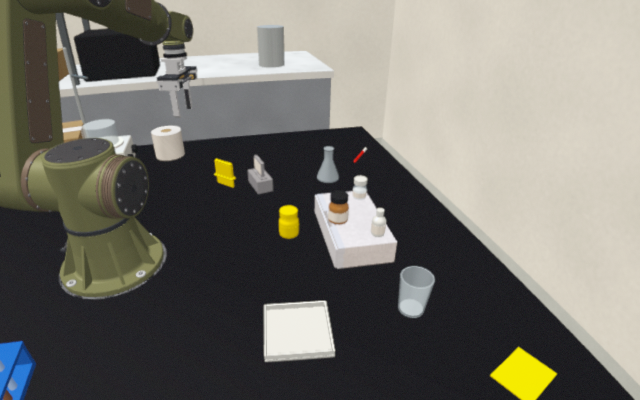

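View pics/top0.png

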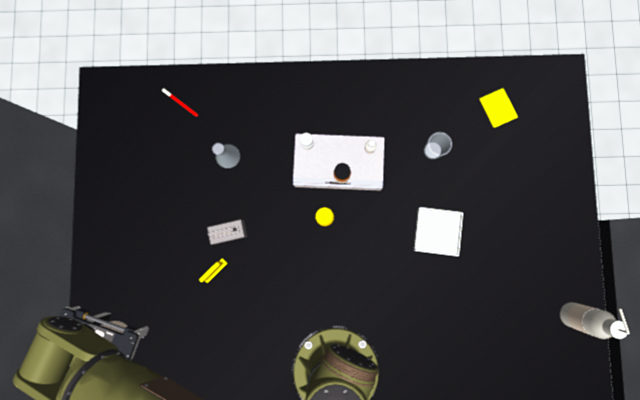

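Candidates: the jar meant is amber with a black cap on the riser, side (339,207) and top (342,172). The yellow jar at side (289,222) and top (325,217) is the look-alike. The grey holder in its rack is at side (260,175) and top (226,232), and the yellow look-alike is at side (225,173) and top (213,271). Next I'll enlarge and measure these.

```bash
cat > h.py <<'E'
import numpy as np,cv2,pickle
def cloud(c,T=None):
    T=c["pose"] if T is None else T
    K=np.array([[c["fx"],0,c["cx"]],[0,c["fy"],c["cy"]],[0,0,1]])
    h,w=c["range_z"].shape
    u,v=np.meshgrid(np.arange(w),np.arange(h))
    p=cv2.undistortPoints(np.stack([u,v],-1).reshape(-1,1,2).astype(np.float64),K,np.array(c["D"])).reshape(h,w,2)
    z=c["range_z"].astype(float)
    P=np.stack([p[...,0]*z,p[...,1]*z,z],-1)
    W=P@T[:3,:3].T+T[:3,3]
    W[z<=0]=np.nan
    return W
def proj(c,pts,T=None):
    T=c["pose"] if T is None else T
    K=np.array([[c["fx"],0,c["cx"]],[0,c["fy"],c["cy"]],[0,0,1]])
    Ti=np.linalg.inv(T); r,_=cv2.Rodrigues(Ti[:3,:3])
    return cv2.projectPoints(np.array(pts,float).reshape(-1,1,3),r,Ti[:3,3],K,np.array(c["D"]))[0].reshape(-1,2)
E
python3 - <<'E'
from h import *
t=pickle.load(open("top0.pkl","rb"));s=pickle.load(open("side0.pkl","rb"))
W=cloud(t);S=cloud(s)
def rect(W,m,name):
    m=m.astype(np.uint8); n,l,st,ce=cv2.connectedComponentsWithStats(m)
    for i in range(1,n):
        if st[i,4]<15: continue
        P=W[l==i]; r=cv2.minAreaRect(P[:,:2].astype(np.float32))
        print(name,st[i],"c",np.round(r[0],1),np.round(r[1],1),round(r[2],1),"z",np.round(np.percentile(P[:,2],[5,50,95]),1))
z=W[...,2]
roi=np.zeros(z.shape,bool);roi[100:300,150:500]=1
print(np.nanmedian(z[roi]))
rect(W,roi&(z>10),"top>10")
rect(W,roi&(z>50)&(z<68),"top riser")
rect(W,roi&(z>100),"top>100")
rect(W,roi&(z>32)&(z<48),"rack")
a=cv2.resize(s["color"][110:280,190:440],None,fx=3.2,fy=3.2,interpolation=cv2.INTER_CUBIC)
b=cv2.resize(t["color"][120:290,190:480],None,fx=2.7,fy=2.7,interpolation=cv2.INTER_CUBIC)
cv2.imwrite("pics/sc.png",a);cv2.imwrite("pics/tc.png",b)
E
```

```text
0.02068973547625319
top>10 [ 294  133   90   57 4639] c [613.  -20.6] [260.6 151.3] 86.3 z [ 53.2  59.8 128.7]
top>10 [424 132  28  27 421] c [ 650.2 -310. ] [64.5 67.2] 43.7 z [16.6 61.7 90.2]
top>10 [213 143  27  25 478] c [643.5 317.1] [65.4 71.3] 54.1 z [ 13.2  46.3 111.2]
top>10 [316 208  18  18 253] c [450.   23.8] [48.1 51.6] 30.6 z [40.3 73.7 77.7]
top>10 [415 208  48  48 273] c [ 401.  -315.1] [131.  129.8] 82.0 z [11.6 16.5 20.5]
top>10 [208 220  39  24 633] c [411.7 316.1] [ 50.6 101.9] 11.8 z [28.6 43.1 97.7]
top>10 [200 259  27  24 225] c [298.7 349.1] [17.2 80.4] 46.3 z [33.  67.9 86.6]
top riser [ 294  134   90   55 3815] c [613.  -20.6] [260.6 151.3] 86.3 z [55.7 59.6 63.4]
top riser [430 136  19  18  59] c [ 659.2 -320.2] [57.7 31.9] 43.1 z [51.8 59.6 67.1]
top riser [218 146  14  15  73] c [642.7 313.6] [31.2 41.4] 59.9 z [50.6 58.  66.8]
top riser [426 148  11   9  18] c [ 630.6 -290. ] [37.   6.6] 42.8 z [50.3 57.3 63.3]
top riser [216 262   6   9  16] c [312.  330.4] [ 5.6 26.7] 59.5 z [54.1 62.3 67.5]
top riser [205 271  10  10  17] c [287.3 355.3] [ 0.9 35.8] 4
[... 223 characters left out ...]
] c [645.8 320.1] [30.8 29.8] 44.1 z [106.3 109.7 113.3]
top>100 [333 163  19  19 269] c [568.8 -29.9] [46.9 46.9] 62.2 z [104.8 133.7 137.3]
rack [430 138  16  16  50] c [ 660.7 -322.4] [54.5 26.8] 41.9 z [33.3 40.6 46.8]
rack [217 146  19  18  89] c [638.8 313.8] [40.1 55.4] 46.2 z [33.4 39.6 47.6]
rack [426 150  10   8  17] c [ 629.5 -292.7] [33.6  5.5] 49.2 z [34.7 41.8 46. ]
rack [325 181  26   4  39] c [550.2 -16.1] [74.1  6.6] 86.5 z [33.7 38.4 46.7]
rack [208 220  37  24 451] c [411.7 316.1] [ 50.5 101.9] 11.8 z [37.6 42.4 46.8]
rack [317 221  12   5  15] c [430.5  31. ] [33.8  8.3] 78.0 z [35.  44.  46.9]
rack [206 259  21  24  69] c [299.2 348.6] [17.2 78.9] 46.3 z [32.9 35.9 42.5]
```

View pics/sc.png

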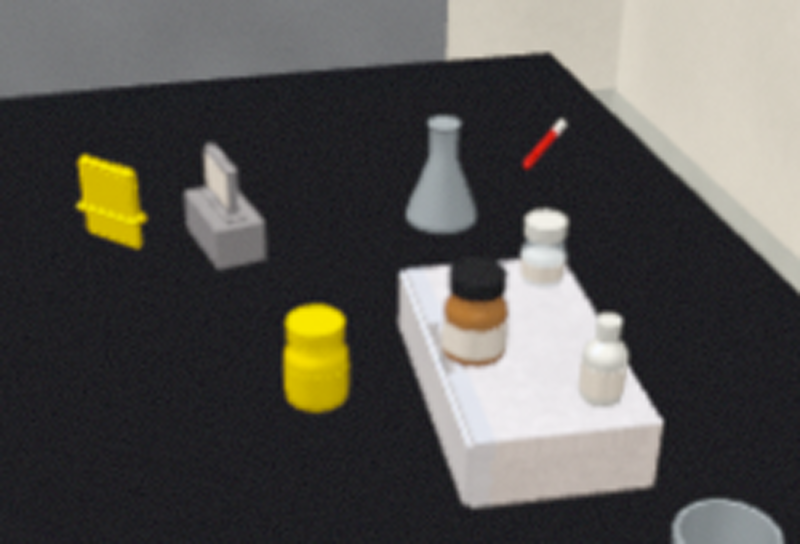

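View pics/tc.png

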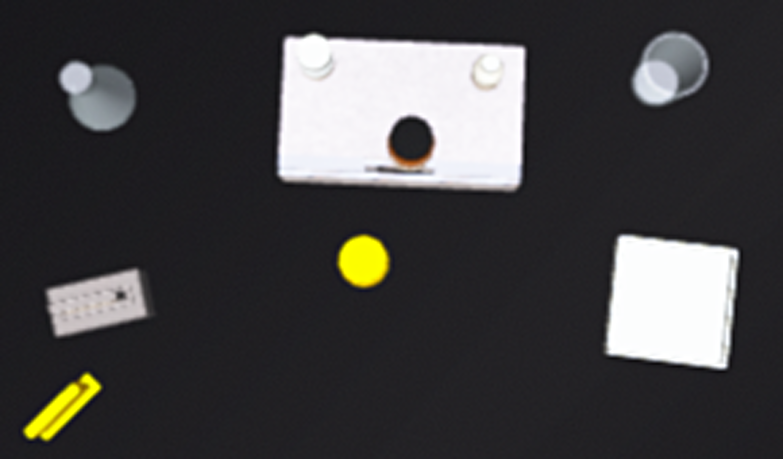

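Crops confirm it: the amber jar with black cap stands over the dark slot (side crop (475,310)), the grey holder stands in the grey rack (side crop (222,185)), and the yellow ones are look-alikes. The tray is right of the riser. Next come finer numbers and a cross-check from the side camera.

```bash
python3 - <<'E'
from h import *
from scipy.spatial.transform import Rotation as R
t=pickle.load(open("top0.pkl","rb"));s=pickle.load(open("side0.pkl","rb"))
e=[-1.63344774,1.56965552,-1.98123706]
print("tool axes cols\n",np.round(R.from_euler("xyz",e).as_matrix(),3))
def rc(P,n):
    if len(P)<5: print(n,len(P));return
    r=cv2.minAreaRect(P[:,:2].astype(np.float32)); print(n,len(P),np.round(r[0],1),np.round(r[1],1),round(r[2],1),"med",np.round(np.median(P,0),1),"z95",np.round(np.percentile(P[:,2],98),1))
for n,c in (("top",t),("side",s)):
    W=cloud(c).reshape(-1,3); W=W[~np.isnan(W[:,0])]
    near=lambda x,y,r:np.hypot(W[:,0]-x,W[:,1]-y)<r
    rc(W[near(412,316,60)&(W[:,2]>55)],n+" plate")
    rc(W[near(412,316,60)&(W[:,2]>91)],n+" plate top")
    rc(W[near(412,316,70)&(abs(W[:,2]-42)<5)],n+" racktop")
    rc(W[near(412,316,70)&(abs(W[:,2]-47)<2)],n+" flange")
    rc(W[near(569,-30,45)&(W[:,2]>66)],n+" jar")
    rc(W[near(569,-30,45)&(W[:,2]>131)],n+" jar cap top")
    rc(W[near(401,-315,110)&(W[:,2]>8)],n+" tray")
    m=near(613,-20,160)&(abs(W[:,2]-60)<4); rc(W[m],n+" riser"); 
    for q in (W[m],): print("  plane z",np.median(q[:,2]))
    rc(W[near(450,24,45)&(W[:,2]>10)],n+" yjar")
E
```

```text
tool axes cols
 [[-0.     0.341  0.94 ]
 [-0.001  0.94  -0.341]
 [-1.    -0.001 -0.   ]]
top plate 123 [411.8 315.1] [11.3 70.9] 11.7 med [410.5 312.6  95.7] z95 101.3
top plate top 90 [411.8 316.2] [10.7 68.7] 11.6 med [410.8 316.6  96.9] z95 101.8
top racktop 419 [411.7 316.1] [ 50.5 101.9] 11.8 med [410.  312.6  42.4] z95 46.5
top flange 70 [412.2 314.7] [49.2 96.8] 8.3 med [410.4 307.8  46.4] z95 48.4
top jar 305 [570.5 -28. ] [54.4 59.5] 56.2 med [565.3 -28.9 133.2] z95 138.0
top jar cap top 206 [571.  -28.9] [44.  42.1] 88.2 med [569.9 -29.1 134.5] z95 138.3
top tray 325 [ 400.4 -319.4] [139.7 129.7] 81.9 med [ 406.4 -318.9   15.7] z95 21.6
top riser 3471 [613.  -20.6] [260.6 151.3] 86.3 med [613.4 -17.5  59.6] z95 63.4
  plane z 59.64251939997257
top yjar 253 [450.   23.8] [48.1 51.6] 30.6 med [449.9  24.1  73.7] z95 78.3
side plate 132 [412.2 313.4] [13.1 72.9] 11.0 med [411.8 297.3  80.9] z95 97.7
side plate top 37 [412.4 315.4] [10.5 68.8] 9.5 med [413.  307.5  95.3] z95 98.1
side racktop 165 [412.8 312.3] [ 52.6 102.1] 11.4 med [406.7 294.5  41.3] z95 46.4
side flange 30 [408.9 312.1] [18.  79.6] 17.0 med [409.2 295.3  46.5] z95 48.6
side jar 593 [569.8 -33.2] [49.8 50.7] 11.8 med [566.2 -47.6 107.1] z95 135.1
side jar cap top 147 [571.8 -30.4] [49.4 42.4] 73.5 med [571.6 -32.8 133.8] z95 135.7
side tray 830 [ 402.7 -315.2] [133.2 129.9] 81.8 med [ 401.5 -337.7   16. ] z95 19.3
side riser 2176 [572.6 -19.2] [264.6 235. ] 86.9 med [611.9 -71.7  60.1] z95 62.9
  plane z 60.14729149512186
side yjar 507 [453.2  20. ] [49.3 47.7] 59.4 med [449.3   6.4  49.9] z95 75.1
```

{"api": "jog_arm", "payload": {
  "series": [0,0,-0.18,0.04,-0.055,0.01,1,0,0,-0.36,0.08,-0.11,0.01,1,0,0,-0.54,0.11,-0.16,0.01,1,0,0,-0.72,0.15,-0.21,0.01,1,0,0,-0.9,0.18,-0.26,0.01,1,0,0,-1.08,0.22,-0.31,0.01,1,0,0,-1.2,0.25,-0.36,0.01,1,0,0,-1.288,0.28,-0.41,0.01,1,0,0,-1.288,0.32,-0.46,0.01,1,0,0,-1.288,0.35,-0.5,0.01,1,0,0,-1.288,0.383,-0.547,0.01,1,0,0,-1.288,0.383,-0.547,0.01,1,0,0,-1.288,0.383,-0.547,0.01,1],
  "squeeze": 25
}}

```text
clock: 1.72
eef_pos: [570.1, -29.6, 234.0]
eef_rot: [-1.78, 1.57, 2.867]
wrist_force: [-1.0, 0.3, -0.1]
finger_gap: 93.9
```

```bash
cat >> h.py <<'E'
from scipy.spatial.transform import Rotation as R
def wristT(st,c):
    T=np.eye(4);T[:3,:3]=R.from_euler("xyz",st["eef_rot"]).as_matrix();T[:3,3]=st["eef_pos"]
    return T@c["mount"]
E
python3 - <<'E'
from h import *
from cell import manip
st=manip.read_state(); c=manip.camera("wrist"); c["pose"]=wristT(st,c); pickle.dump(c,open("w1.pkl","wb"))
print(st["clock"],st["eef_pos"],st["joints"],st["wrist_force"]); print(np.round(R.from_euler("xyz",st["eef_rot"]).as_matrix(),3)); print(c["mount"])
cv2.imwrite("pics/w1.png",c["color"])
E
```

```text
1.725 [570.08421739 -29.64834676 233.98486011] [-1.16190620e-01  3.40043263e-01  1.44589164e+00  1.66978467e-04
  1.35668013e+00 -5.09638035e-02] [-0.96046577  0.33778262 -0.09753177]
[[-0.001  0.998 -0.065]
 [ 0.    -0.065 -0.998]
 [-1.    -0.001 -0.   ]]
[[ 4.75257275e-04 -2.27012314e-01  9.73891772e-01 -1.60000627e+02]
 [ 9.99999876e-01 -3.99516159e-05 -4.97310624e-04  1.43338686e+00]
 [ 1.51804185e-04  9.73891887e-01  2.27012267e-01 -6.53336573e+01]
 [ 0.00000000e+00  0.00000000e+00  0.00000000e+00  1.00000000e+00]]
```

View pics/w1.png

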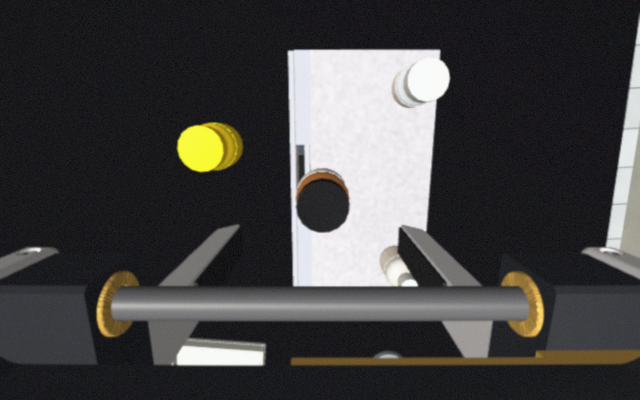

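The wrist view shows the jar cap at (322,203) between the fingers, the slot's visible end at (300,160), and the yellow jar clear at left (203,148).

```bash
python3 - <<'E'
from h import *
c=pickle.load(open("w1.pkl","rb"));W=cloud(c)
def rc(P,n):
    r=cv2.minAreaRect(P[:,:2].astype(np.float32)); print(n,len(P),np.round(r[0],1),np.round(r[1],1),round(r[2],1),"z",np.round(np.median(P[:,2]),1))
P=W.reshape(-1,3);P=P[~np.isnan(P[:,0])]
near=lambda x,y,r:np.hypot(P[:,0]-x,P[:,1]-y)<r
rc(P[near(570,-30,40)&(abs(P[:,2]-134)<5)],"cap")
rc(P[near(570,-30,45)&(P[:,2]>66)&(P[:,2]<145)],"jar")
rc(P[near(450,24,40)&(abs(P[:,2]-75)<5)],"ycap")
m=near(613,-20,170)&(abs(P[:,2]-60)<4)
rc(P[m],"riser")
E
```

```text
cap 2226 [573.3 -30. ] [46.  45.2] 79.9 z 134.7
jar 2836 [573.2 -27.5] [49. 49.] 44.8 z 134.5
ycap 1689 [453.7  24. ] [45.3 45.5] 65.3 z 74.8
riser 25877 [574. -16.] [255.  233.6] 86.3 z 59.7
```

{"api": "jog_arm", "payload": {
  "series": [0,0,0,0.002,0,-0.05,1,0,0,0,0.002,0,-0.1,1,0,0,0,0.002,0,-0.13,1,0,0,0,0.002,0,-0.148,1,0,0,0,0.002,0,-0.148,1,0,0,0,0.002,0,-0.148,0.3,0,0,0,0.002,0,-0.148,0,0,0,0,0.002,0,-0.148,0,0,0,0,0.002,0,-0.148,0,0,0,0,0.002,0,-0.148,0,0,0,0,0.002,0,-0.148,0,0,0,0,0.002,0,-0.148,0],
  "squeeze": 25
}}

```text
clock: 3.28
eef_pos: [572.5, -30.0, 86.6]
eef_rot: [1.253, 1.571, -0.383]
wrist_force: [-1.1, 0.3, 2.8]
finger_gap: 51.7
```

{"api": "jog_arm", "payload": {
  "series": [0,0,0,0,0,0.03,-0.2,0,0,0,0,0,0.07,-0.2,0,0,0,0,0,0.11,-0.2,0,0,0,0,0,0.12,-0.2,0,0,0,-0.025,-0.04,0.12,-0.2,0,0,0,-0.05,-0.08,0.12,-0.2,0,0,0,-0.075,-0.125,0.12,-0.2,0,0,0,-0.1,-0.17,0.12,-0.2,0,0,0,-0.125,-0.21,0.12,-0.2,0,0,0,-0.15,-0.25,0.12,-0.2,0,0,0,-0.165,-0.275,0.12,-0.2,0,0,0,-0.171,-0.285,0.12,-0.2,0,0,0,-0.171,-0.285,0.12,-0.2,0,0,0,-0.171,-0.285,0.12,-0.2]
}}

```text
clock: 5.03
eef_pos: [401.9, -314.1, 206.1]
eef_rot: [-2.531, 1.57, 2.117]
wrist_force: [0.3, 1.1, -1.5]
finger_gap: 51.6
```

```bash
python3 - <<'E'
from h import *
from cell import manip
st=manip.read_state(); print(st["clock"],st["eef_pos"],st["finger_gap"],st["wrist_force"],st["joints"])
s=pickle.load(open("side0.pkl","rb"));t=pickle.load(open("top0.pkl","rb"))
for c in (s,t):
    W=cloud(c).reshape(-1,3); m=(abs(W[:,0]-402)<40)&(abs(W[:,1]+315)<40); print(np.percentile(W[m][:,2],[10,50,90]))
c=manip.camera("side");cv2.imwrite("pics/s2.png",c["color"][180:400,200:460].repeat(2,0).repeat(2,1))
t=manip.camera("top");pickle.dump(t,open("top2.pkl","wb"))
w=manip.camera("wrist");cv2.imwrite("pics/w2.png",w["color"])
E
```

```text
5.025 [ 401.9204702  -314.09358346  206.08846871] 51.635064188600076 [ 0.32772544  1.11738542 -1.48533732] [-7.35242754e-01  2.27708230e-01  1.65614120e+00  1.75124917e-04
  1.25830267e+00 -6.71228182e-01]
[2.29588014 3.81359732 5.26007932]
[0.04794314 3.03836097 6.20860389]
```

View pics/s2.png

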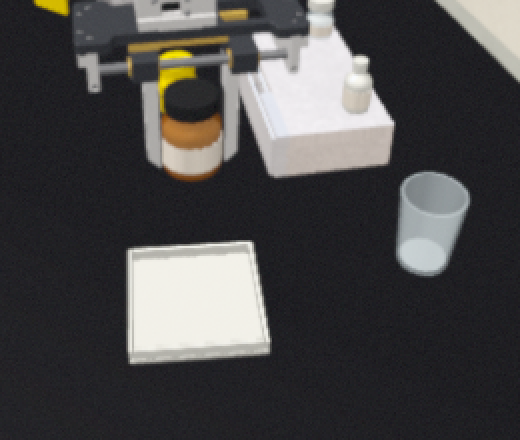

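View pics/w2.png

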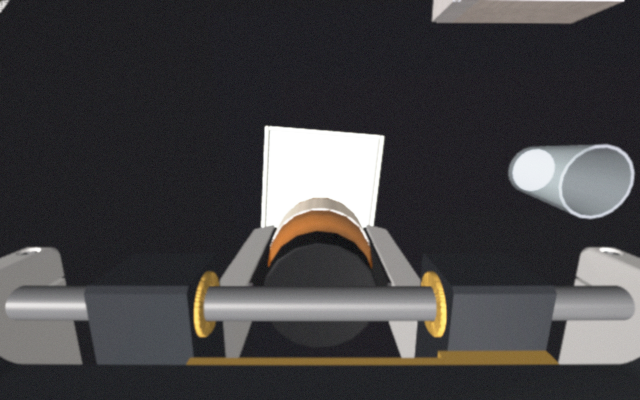

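The jar is held upright with its base level, and the tray is directly below in the wrist view, centred near (322,175). Descending.

{"api": "jog_arm", "payload": {
  "series": [0,0,0,0,0,-0.05,-0.2,0,0,0,0,0,-0.1,-0.2,0,0,0,0,0,-0.14,-0.2,0,0,0,0,0,-0.16,-0.2,0,0,0,0,0,-0.168,-0.2,0,0,0,0,0,-0.171,-0.2,0,0,0,0,0,-0.173,-0.2,0,0,0,0,0,-0.1745,-0.2,0,0,0,0,0,-0.1745,-0.2]
}}

```text
clock: 6.3
eef_pos: [401.6, -315.0, 32.2]
eef_rot: [0.926, 1.57, -0.71]
wrist_force: [0.2, 0.3, -1.8]
finger_gap: 51.5
```

{"api": "jog_arm", "payload": {
  "series": [0,0,0,0,0,-0.0005,-0.2,0,0,0,0,0,-0.001,-0.2,0,0,0,0,0,-0.0015,-0.2,0,0,0,0,0,-0.0015,-0.2]
}}

```text
clock: 6.8
eef_pos: [401.5, -314.9, 30.6]
eef_rot: [0.019, 1.571, -1.617]
wrist_force: [-1.1, 0.4, 0.9]
finger_gap: 51.5
```

Contact: the z-force went from -1.8 to +0.9 N. Releasing and rising.

{"api": "jog_arm", "payload": {
  "series": [0,0,0,0,0,0,0.2,0,0,0,0,0,0,0.4,0,0,0,0,0,0,0.4,0,0,0,0,0,0,0.4,0,0,0,0,0,0.02,0.4,0,0,0,0,0,0.06,0.4,0,0,0,0,0,0.12,0.4,0,0,0,0,0,0.18,1,0,0,0,0,0.04,0.2,1,0,0,0,0,0.1,0.2,1,0,0,0,0,0.16,0.2,1,0,0,0,0.02,0.22,0.2,1,0,0,0,0.04,0.28,0.2,1,0,0,0.1,0.08,0.32,0.2,1,0,0,0.14,0.09,0.38,0.2,1,0,0,0.2,0.07,0.43,0.2,1,0,0,0.25,0.05,0.49,0.2,1,0,0,0.268,0.03,0.55,0.2,1,0,0,0.268,0.01,0.61,0.2,1,0,0,0.268,0.0105,0.631,0.2,1]
}}

```text
clock: 9.3
eef_pos: [410.4, 318.7, 230.5]
eef_rot: [3.037, 1.571, 1.672]
wrist_force: [-0.6, -0.4, 0.5]
finger_gap: 93.9
```

```bash
cat > look.py <<'E'
from h import *
from cell import manip
import sys
tag=sys.argv[1]
st=manip.read_state(); print(st["clock"],st["eef_pos"],st["finger_gap"],st["wrist_force"])
print(np.round(R.from_euler("xyz",st["eef_rot"]).as_matrix(),4))
for n in sys.argv[2:]:
    st=manip.read_state(); c=manip.camera(n)
    if n=="wrist": c["pose"]=wristT(st,c)
    pickle.dump(c,open(f"{n}_{tag}.pkl","wb")); cv2.imwrite(f"pics/{n}_{tag}.png",c["color"])
E
python3 look.py 3 side wrist top
```

```text
9.3 [410.44922803 318.670789   230.48368818] 93.88724625998115 [-0.64174829 -0.37370216  0.47803709]
[[-0.000e+00  9.788e-01  2.046e-01]
 [ 2.000e-04  2.046e-01 -9.788e-01]
 [-1.000e+00  0.000e+00 -2.000e-04]]
```

View pics/side_3.png

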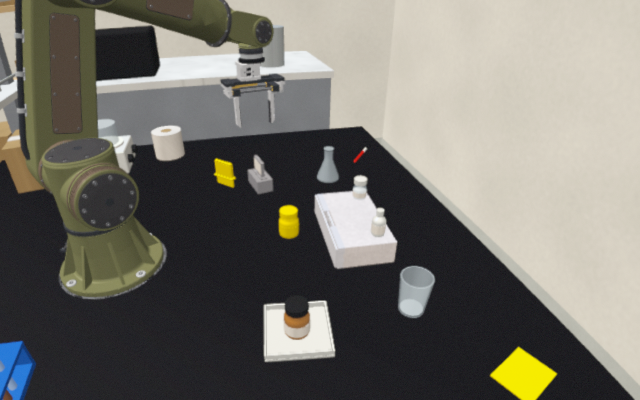

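View pics/wrist_3.png

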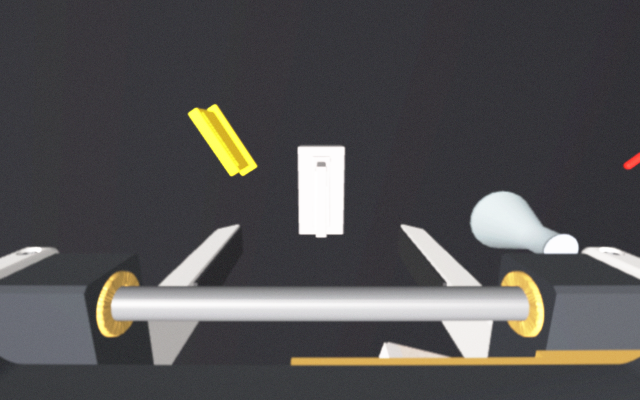

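The jar stands upright in the tray at side (297,318). In the wrist view the grey holder and rack at (321,190) are aligned with the jaws. Now I measure the holder and the uncovered slot.

```bash
python3 - <<'E'
from h import *
def rc(P,n):
    if len(P)<6: print(n,len(P));return
    r=cv2.minAreaRect(P[:,:2].astype(np.float32)); print(n,len(P),np.round(r[0],1),np.round(r[1],1),round(r[2],1),"z",np.round(np.median(P[:,2]),1))
for n in ("wrist","top","side"):
    c=pickle.load(open(n+"_3.pkl","rb"));P=cloud(c).reshape(-1,3);P=P[~np.isnan(P[:,0])]
    near=lambda x,y,r:np.hypot(P[:,0]-x,P[:,1]-y)<r
    rc(P[near(412,316,60)&(P[:,2]>60)&(P[:,2]<115)],n+" plate")
    rc(P[near(412,316,60)&(P[:,2]>93)&(P[:,2]<115)],n+" platetop")
    rc(P[near(412,316,70)&(abs(P[:,2]-42)<4)],n+" rack")
    if n!="wrist":
        rc(P[near(549,-16,45)&(P[:,2]>5)&(P[:,2]<52)&(abs(P[:,0]-549)<8)],n+" slot")
        rc(P[near(402,-315,50)&(P[:,2]>70)],n+" jar cap")
for n,y0,y1,x0,x1 in (("top",130,195,290,390),("side",185,270,305,400)):
    c=pickle.load(open(n+"_3.pkl","rb"));cv2.imwrite(f"pics/{n}z3.png",cv2.resize(c["color"][y0:y1,x0:x1],None,fx=7,fy=7,interpolation=cv2.INTER_CUBIC))
E
```

```text
wrist plate 857 [413.7 316.1] [11.1 69.4] 11.7 z 96.7
wrist platetop 705 [413.7 316.1] [ 8.9 69.5] 11.7 z 96.9
wrist rack 2618 [413.8 315.6] [50.6 99.9] 11.8 z 41.8
top plate 117 [411.6 316. ] [11.4 71.4] 12.0 z 96.0
top platetop 87 [411.6 316. ] [10.5 71.5] 10.6 z 97.2
top rack 389 [412.  315.8] [ 50.7 100.9] 11.7 z 42.3
top slot 78 [551.  -12.7] [14.7 82.2] 4.1 z 36.9
top jar cap 218 [ 401.  -313.8] [44.7 45.4] 35.7 z 77.5
side plate 115 [412.7 311.8] [12.4 70.8] 11.8 z 82.9
side platetop 33 [412.8 312.4] [ 9.3 69.9] 9.2 z 96.1
side rack 148 [412.5 314.8] [ 52.6 102.5] 10.5 z 41.1
side slot 58 [548.2  -5.2] [66.7 15.5] 88.6 z 39.9
side jar cap 423 [ 401.7 -315.1] [47.2 45.5] 57.9 z 78.5
```

View pics/topz3.png

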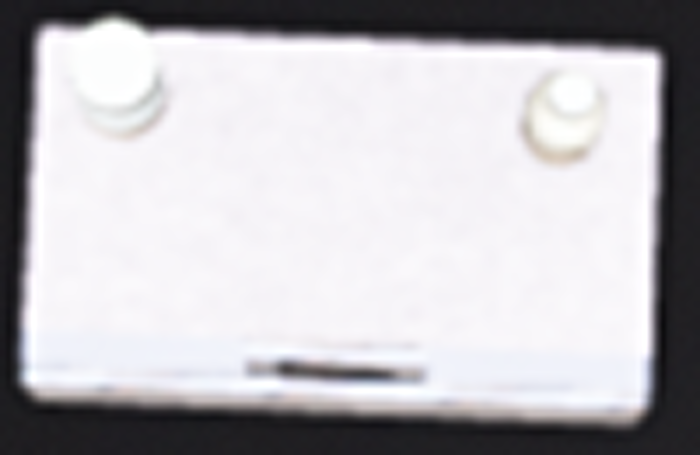

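View pics/sidez3.png

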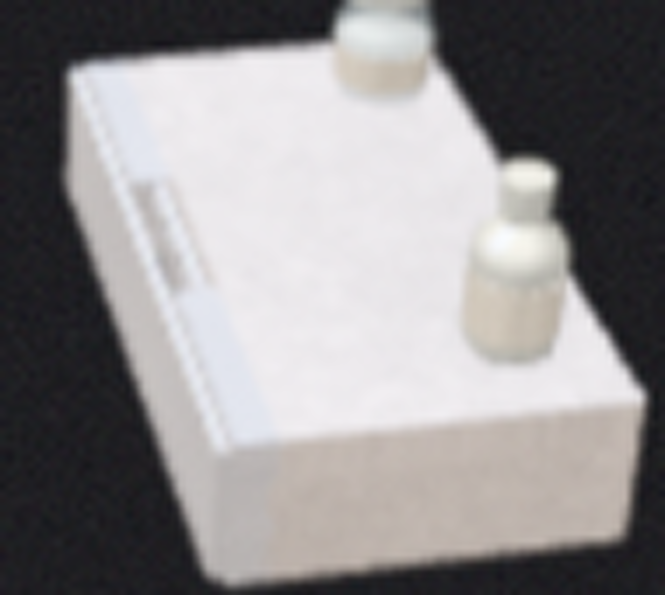

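{"api": "jog_arm", "payload": {
  "series": [0,0,0,0,0,-0.04,1,0,0,0,0,0,-0.09,1,0,0,0,0,0,-0.13,1,0,0,0,0,0,-0.15,1,0,0,0,0,0,-0.153,1,0,0,0,0,0,-0.153,1,0,0,0,0,0,-0.153,1]
}}

```text
clock: 10.32
eef_pos: [412.5, 316.1, 78.5]
eef_rot: [1.943, 1.569, 0.575]
wrist_force: [0.2, 0.4, -0.5]
finger_gap: 93.8
```

```bash
python3 look.py 4 wrist; python3 - <<'E'
from h import *
c=pickle.load(open("top_3.pkl","rb"))
K=np.array([[c["fx"],0,c["cx"]],[0,c["fy"],c["cy"]],[0,0,1]])
def onplane(c,uv,z):
    p=cv2.undistortPoints(np.array([[uv]],float),K_(c),np.array(c["D"]))[0,0]; T=c["pose"]; d=T[:3,:3]@[p[0],p[1],1]; o=T[:3,3]; return o+d*(z-o[2])/d[2]
def K_(c): return np.array([[c["fx"],0,c["cx"]],[0,c["fy"],c["cy"]],[0,0,1]])
g=c["color"].mean(2)
print(np.round(g[178:188,322:356]).astype(int))
for uv in ((325.5,182.7),(350.7,183.4)): print(onplane(c,uv,60))
E
```

```text
10.325 [412.46190472 316.11680274  78.52039938] 93.78174094485723 [ 0.16864739  0.37120973 -0.49551412]
[[ 1.400e-03  9.795e-01  2.014e-01]
 [ 9.000e-04  2.014e-01 -9.795e-01]
 [-1.000e+00  1.600e-03 -6.000e-04]]
[[245 245 242 240 242 243 242 241 241 243 243 241 240 239 241 244 243 242
  243 241 240 243 243 243 243 243 242 244 247 247 246 247 247 248]
 [245 245 246 247 249 248 247 248 248 248 245 242 240 238 235 235 234 233
  232 228 226 233 236 235 235 232 229 234 243 246 245 246 246 246]
 [245 245 246 246 247 248 248 249 247 246 246 246 246 246 243 242 243 245
  245 244 244 245 246 247 247 246 246 247 248 245 245 244 244 244]
 [245 245 239 219 213 220 219 201 174 172 185 200 213 216 214 213 223 233
  238 239 241 243 244 245 247 247 247 246 246 244 245 244 244 244]
 [240 241 233 189 170 173 166 131  83  79  98 109 117 121 127 136 145 152
  155 157 159 170 183 190 201 210 211 212 221 237 244 245 245 244]
 [234 236 232 197 180 183 182 160 120 107 107 104 100  91  81  81  79  75
   70  67  67  73  81  98 136 167 172 172 195 234 244 245 244 244]
 [247 248 249 247 247 249 250 245 226 215 212 209 204 195 181 176 173 167
  166 164 164 163 162 164 174 184 186 185 210 238 246 245 243 241]
 [244 249 249 249 249 249 248 246 245 245 246 246 246 245 246 246 247 248
  250 251 251 250 250 250 250 251 250 247 247 249 249 246 241 238]
 [209 215 215 215 214 205 194 194 205 214 216 218 219 219 224 229 233 237
  242 243 243 243 244 244 246 250 250 249 248 248 246 243 241 241]
 [173 175 175 175 176 171 167 171 177 179 180 184 188 188 191 192 193 197
  203 209 209 209 209 210 213 217 217 217 217 215 207 197 202 208]]
[548.28214551  18.85843482  60.        ]
[544.60819173 -54.59854959  60.        ]
```

View pics/wrist_4.png

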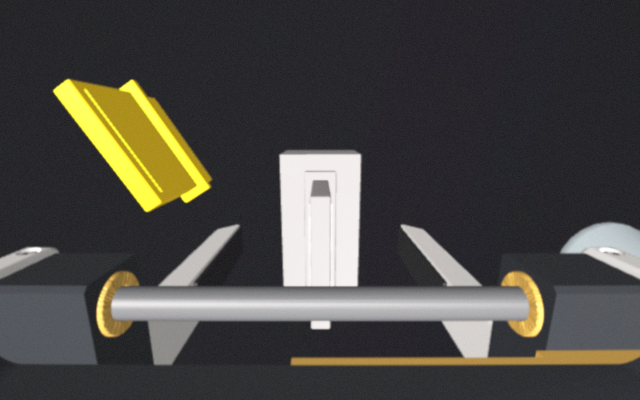

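```bash
python3 - <<'E'
from h import *
c=pickle.load(open("wrist_4.pkl","rb"));P=cloud(c).reshape(-1,3);P=P[~np.isnan(P[:,0])]
near=lambda x,y,r:np.hypot(P[:,0]-x,P[:,1]-y)<r
for lo,hi in ((92,102),(60,102),(44.5,50),(38,44)):
    Q=P[near(412,316,65)&(P[:,2]>lo)&(P[:,2]<hi)]; r=cv2.minAreaRect(Q[:,:2].astype(np.float32)); print(len(Q),np.round(r[0],1),np.round(r[1],1),round(r[2],1),np.median(Q[:,2]))
E
```

```text
2907 [410.5 321.1] [ 71.  100.8] 69.8 96.72587836527399
5037 [410.5 321.1] [ 71.  100.9] 69.8 95.52494808949146
1256 [412.7 322. ] [20.  86.8] 11.7 46.70850951202057
6600 [412.9 320.9] [50.6 90. ] 11.7 41.76799136308978
```

{"api": "jog_arm", "payload": {
  "series": [0,0,0,0,0,-0.001,0.3,0,0,0,0,0,-0.001,-0.3,0,0,0,0,0,-0.001,-0.9,0,0,0,0,0,-0.001,-1,0,0,0,0,0,-0.001,-1,0,0,0,0,0,-0.001,-1,0,0,0,0,0,-0.001,-1,0,0,0,0,0,-0.001,-1],
  "squeeze": 45
}}

```text
clock: 11.38
eef_pos: [412.0, 316.1, 76.4]
eef_rot: [-0.295, 1.571, -1.663]
wrist_force: [0.4, -0.2, -0.5]
finger_gap: 17.3
```

{"api": "jog_arm", "payload": {
  "series": [0,0,0,0,0,0,-1,0,0,0,0,0,0,-1,0,0,0,0,0,0,-1,0,0,0,0,0,0.01,-1,0,0,0,0,0,0.03,-1,0,0,0,0,0,0.06,-1,0,0,0,0,0,0.1,-1,0,0,0,0,0,0.13,-1,0,0,0,0,0,0.13,-1]
}}

```text
clock: 12.5
eef_pos: [412.6, 316.5, 209.0]
eef_rot: [1.949, 1.566, 0.582]
wrist_force: [0.3, 0.1, -0.9]
finger_gap: 9.7
```

```bash
python3 look.py 5 wrist side
```

```text
12.5 [412.58820316 316.50434712 209.02091947] 9.74958405093148 [ 0.2974634   0.0640489  -0.93262201]
[[ 0.0038  0.9794  0.2017]
 [ 0.0025  0.2017 -0.9795]
 [-1.      0.0042 -0.0017]]
```

View pics/wrist_5.png

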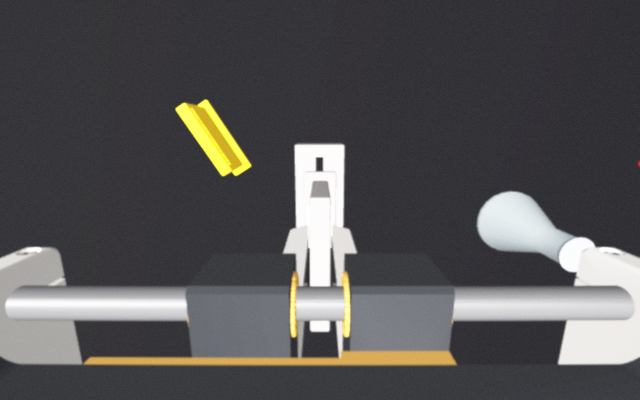

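View pics/side_5.png

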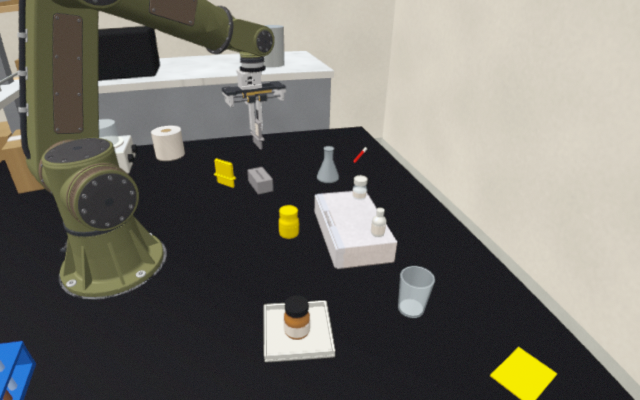

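The holder is gripped (gap 9.7 mm) and has left the rack. Both plate ends are visible at wrist (320,196) and (320,330), so I measure its offset in the hand.

```bash
python3 - <<'E'
from h import *
c=pickle.load(open("wrist_5.pkl","rb"));P=cloud(c,c["mount"])
print("c5")
for r in (175,180,183,186,190,192,194,196,198,200,205,215,235,250,290,320,324,326,328,330,332,334,340):
    print(r,np.round(P[r,316:325:4],1).tolist())
for col in (318,320,322): pass
cv2.imwrite("pics/w5z.png",cv2.resize(c["color"][160:350,260:380],None,fx=5,fy=3.1))
# plate edges in y at row 220
for r in (205,215): print(r,[(u,np.round(P[r,u],1).tolist()) for u in range(300,342,3)])
E
```

```text
c5
175 [[29.6, -1.0, -37.3], [29.7, 1.5, -37.3], [30.2, 3.9, -37.2]]
180 [[29.4, -1.0, -34.3], [29.0, 1.5, -34.4], [28.7, 3.9, -34.4]]
183 [[18.2, -0.8, -34.4], [19.2, 1.5, -34.2], [18.9, 3.8, -34.2]]
186 [[7.4, -0.7, -34.6], [8.9, 1.5, -34.3], [8.0, 3.6, -34.5]]
190 [[-3.3, -0.6, -34.4], [-3.8, 1.5, -34.5], [-4.0, 3.5, -34.6]]
192 [[-7.8, -0.5, -34.3], [-7.9, 1.5, -34.3], [-8.4, 3.4, -34.4]]
194 [[-13.4, -0.5, -34.5], [-12.0, 1.5, -34.2], [-13.5, 3.4, -34.5]]
196 [[-18.0, -0.4, -34.5], [-18.2, 1.5, -34.5], [-18.6, 3.3, -34.6]]
198 [[-20.8, -0.4, -34.1], [-19.7, 1.5, -33.9], [-19.7, 3.3, -33.9]]
200 [[-20.5, -0.4, -33.1], [-20.6, 1.5, -33.2], [-21.3, 3.3, -33.3]]
205 [[-20.4, -0.4, -30.8], [-21.1, 1.5, -30.9], [-21.4, 3.3, -31.0]]
215 [[-21.0, -0.4, -26.2], [-19.9, 1.5, -25.9], [-20.0, 3.3, -25.9]]
235 [[-20.2, -0.4, -16.2], [-19.6, 1.5, -16.0], [-21.9, 3.3, -16.8]]
250 [[-20.3, -0.4, -8.7], [-19.7, 1.5, -8.5], [-20.2, 3.4, -8.7]]
290 [[-92.7, 0.5, -27.8], [-92.2, 1.4, -27.5], [-92.6, 2.4, -27.7]]
320 [[-95.2, 0.5, -21.5], [-94.6, 1.4, -21.1], [-95.1, 2.4, -21.4]]
324 [[-20.0, -0.6, 
[... 549 characters left out ...]
[-19.5, -3.6, -30.5]), (312, [-21.1, -2.2, -30.9]), (315, [-21.6, -0.8, -31.1]), (318, [-20.6, 0.5, -30.8]), (321, [-20.0, 1.9, -30.7]), (324, [-21.4, 3.3, -31.0]), (327, [-21.4, 4.6, -31.0]), (330, [-19.4, 6.1, -30.5]), (333, [28.8, 9.5, -18.7]), (336, [167.7, 18.7, 15.3]), (339, [167.1, 21.9, 15.1])]
215 [(300, [167.1, -20.2, 26.3]), (303, [167.8, -17.0, 26.5]), (306, [29.9, -7.3, -12.0]), (309, [-19.3, -3.7, -25.7]), (312, [-21.1, -2.2, -26.2]), (315, [-19.6, -0.9, -25.8]), (318, [-20.8, 0.5, -26.1]), (321, [-20.7, 1.9, -26.1]), (324, [-20.0, 3.3, -25.9]), (327, [-19.8, 4.7, -25.8]), (330, [-19.9, 6.1, -25.9]), (333, [29.7, 9.6, -12.0]), (336, [167.2, 18.8, 26.3]), (339, [nan, nan, nan])]
```

View pics/w5z.png

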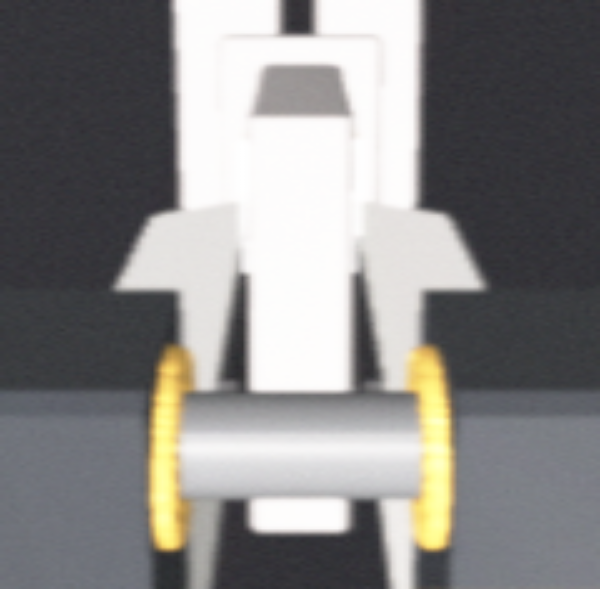

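In the hand the plate is centred: tool z spans -34.5 to +34.5 about the TCP, and the camera bias in tool y is +1.3 mm. Next I move to a place where the wrist camera looks straight onto the slot.

{"api": "jog_arm", "payload": {
  "series": [0,0,-0.03,0.01,-0.04,0,-1,0,0,-0.07,0.03,-0.09,0,-1,0,0,-0.11,0.05,-0.145,0,-1,0,0,-0.15,0.065,-0.2,0,-1,0,0,-0.19,0.08,-0.255,0,-1,0,0,-0.23,0.1,-0.31,0,-1,0,0,-0.25,0.115,-0.36,0,-1,0,0,-0.268,0.125,-0.395,0,-1,0,0,-0.268,0.131,-0.412,0,-1,0,0,-0.268,0.131,-0.412,0,-1,0,0,-0.268,0.131,-0.412,0,-1,0,0,-0.268,0.131,-0.412,0,-1]
}}

```text
clock: 14.1
eef_pos: [542.9, -94.8, 206.5]
eef_rot: [2.076, 1.571, 0.442]
wrist_force: [-0.1, -0.0, -1.6]
finger_gap: 9.6
```

```bash
python3 look.py 6 wrist
```

```text
14.1 [542.85079297 -94.82532111 206.53547412] 9.592314958882522 [-0.08193612 -0.04571252 -1.60116902]
[[ 1.00e-04  9.98e-01 -6.34e-02]
 [ 0.00e+00 -6.34e-02 -9.98e-01]
 [-1.00e+00  1.00e-04 -1.00e-04]]
```

View pics/wrist_6.png

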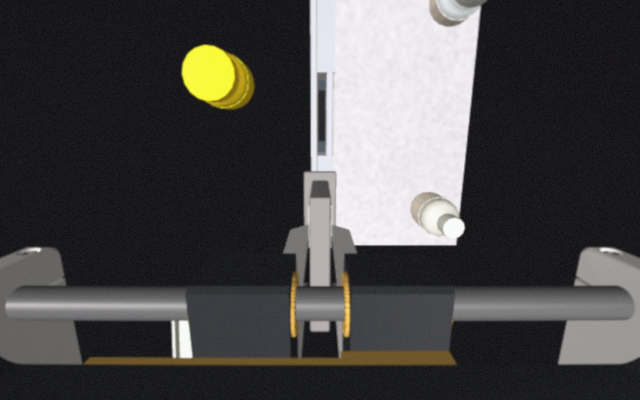

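The wrist view now shows the whole slot, from (323,72) to (323,156), with the holder in line at (320,190). Measuring its edges.

```bash
python3 - <<'E'
from h import *
c=pickle.load(open("wrist_6.pkl","rb"))
cv2.imwrite("pics/w6z.png",cv2.resize(c["color"][55:205,290:360],None,fx=8,fy=4,interpolation=cv2.INTER_CUBIC))
g=c["color"].mean(2)
print(np.round(g[80:150:10,306:340]).astype(int)); 
print("col",[ (r,int(g[r,320]),int(g[r,324]),int(g[r,328])) for r in list(range(66,80))+list(range(146,164))])
E
```

```text
[[ 23  27  30  44 121 213 234 238 237 228 196 142 107 104  97  98  99 100
   99 118 169 223 233 237 237 232 215 212 226 235 238 238 235 235]
 [ 25  19  22  42 119 211 234 238 237 228 197 144  92  68  71  66  66  66
   76 109 170 223 234 236 238 231 218 226 231 234 238 239 238 239]
 [ 22  25  27  40 119 208 235 239 238 230 196 132  74  52  44  44  43  45
   59 114 182 227 236 237 237 231 219 227 232 234 237 238 239 239]
 [ 29  27  25  38 114 209 233 239 237 230 196 130  78  51  43  45  44  42
   59 108 169 222 236 238 238 229 214 222 234 239 241 239 239 239]
 [ 28  25  27  35 118 210 233 239 238 232 197 132  77  54  44  43  41  42
   61 109 171 224 236 238 238 229 216 222 233 236 238 239 239 239]
 [ 31  31  24  36 113 212 234 237 238 231 198 132  76  54  43  40  43  43
   60 108 176 225 235 237 237 226 213 223 235 238 238 239 239 240]
 [ 22  20  22  38 115 207 234 237 238 232 201 140  86  60  54  56  52  56
   68 114 180 223 235 238 237 225 214 225 237 239 239 237 235 236]]
col [(66, 234, 233, 232), (67, 234, 234, 233), (68, 233, 234, 235), (69, 233, 233, 232), (70, 232, 233, 233), (71, 224, 224, 231), (72, 174, 172, 225), (73, 122, 125, 229), (74, 110, 107, 233), (75, 104, 107, 235), (76, 105, 106, 236), (77, 106, 106, 234), (78, 105, 106, 234), (79, 102, 105, 235), (146, 98, 104, 235), (147, 98, 101, 236), (148, 93, 103, 237), (149, 95, 103, 236), (150, 95, 106, 236), (151, 102, 110, 236), (152, 118, 122, 236), (153, 126, 130, 236), (154, 137, 137, 235), (155, 180, 179, 235), (156, 226, 225, 234), (157, 234, 235, 235), (158, 234, 235, 234), (159, 234, 234, 233), (160, 235, 235, 235), (161, 235, 234, 235), (162, 234, 235, 235), (163, 234, 233, 234)]
```

View pics/w6z.png

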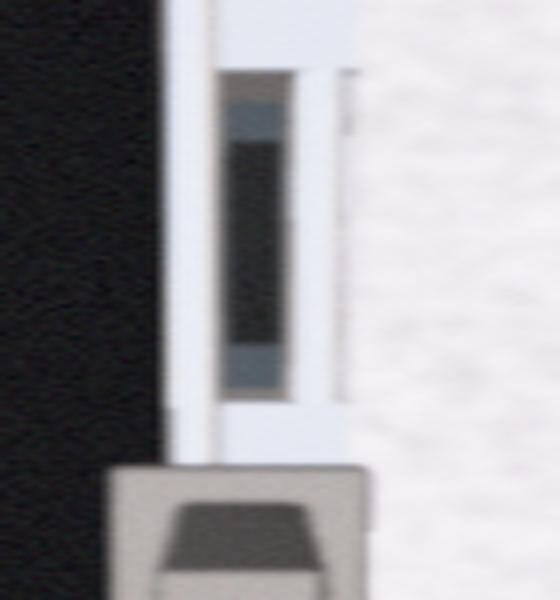

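```bash
python3 - <<'E'
from h import *
c=pickle.load(open("wrist_6.pkl","rb"))
K=np.array([[c["fx"],0,c["cx"]],[0,c["fy"],c["cy"]],[0,0,1]]); print(K[0])
def pl(uv,T,ax,val):
    p=cv2.undistortPoints(np.array([[uv]],float),K,np.array(c["D"]))[0,0]; d=T[:3,:3]@[p[0],p[1],1]; o=T[:3,3]; return o+d*(val-o[ax])/d[ax]
for nm,uv in (("far end",(321.2,72.2)),("near end",(321.2,155.0)),("lip mid",(310.1,113)),("slotL",(317,113)),("slotR",(325.5,113)),("mid80",(321.2,80)),("mid140",(321.2,140))):
    print(nm,np.round(pl(uv,c["mount"],0,146.5),2),np.round(pl(uv,c["pose"],2,60.),2))
g=c["color"].mean(2)
# lip edge yaw: subpixel along rows
E=[]
for r in list(range(5,160,3)):
    row=g[r,300:318]; i=np.argmax(row>120); u=300+i-1+(120-row[i-1])/(row[i]-row[i-1]); E.append(pl((u,r),c["pose"],2,60.)[:2])
E=np.array(E); f=np.polyfit(E[:,1],E[:,0],1); print("lip dx/dy",f[0],"yaw deg",-np.degrees(np.arctan(f[0])), np.std(E[:,0]-np.polyval(f,E[:,1])))
E
```

```text
[313.26924595   0.         319.73745861]
far end [ 146.5     2.64 -115.67] [552.83  20.45  60.  ]
near end [146.5    2.7  -40.21] [548.11 -54.86  60.  ]
lip mid [146.5   -7.8  -79.55] [540.13 -14.93  60.  ]
slotL [146.5   -1.29 -79.55] [546.62 -15.35  60.  ]
slotR [146.5    6.72 -79.55] [554.62 -15.86  60.  ]
mid80 [ 146.5     2.64 -108.91] [552.41  13.71  60.  ]
mid140 [146.5    2.69 -54.53] [549.01 -40.57  60.  ]
lip dx/dy 0.06578470349113051 yaw deg -3.7637627307553245 0.09317372163644692
```

{"api": "jog_arm", "payload": {
  "series": [0,0,-0.002,0.003,0.03,0,-1,0,0,-0.002,0.006,0.065,-0.01,-1,0,0,-0.002,0.006,0.078,-0.035,-1,0,0,-0.002,0.006,0.078,-0.055,-1,0,0,-0.002,0.006,0.078,-0.065,-1,0,0,-0.002,0.006,0.078,-0.065,-1,0,0,-0.002,0.006,0.078,-0.065,-1,0,0,-0.002,0.006,0.078,-0.065,-1]
}}

```text
clock: 15.15
eef_pos: [549.2, -18.1, 142.2]
eef_rot: [1.504, 1.57, -0.134]
wrist_force: [-0.2, 0.1, -0.8]
finger_gap: 9.8
```

```bash
python3 look.py 7 side top wrist; python3 - <<'E'
import cv2
c=cv2.imread("pics/side_7.png");cv2.imwrite("pics/s7z.png",cv2.resize(c[130:280,280:410],None,fx=6,fy=4,interpolation=cv2.INTER_CUBIC)[:600])
E
```

```text
15.15 [549.22051719 -18.07105288 142.15708831] 9.83242158457322 [-0.2061889   0.07005715 -0.76711764]
[[ 1.100e-03  9.977e-01 -6.710e-02]
 [-1.000e-04 -6.710e-02 -9.977e-01]
 [-1.000e+00  1.100e-03  1.000e-04]]
```

View pics/s7z.png

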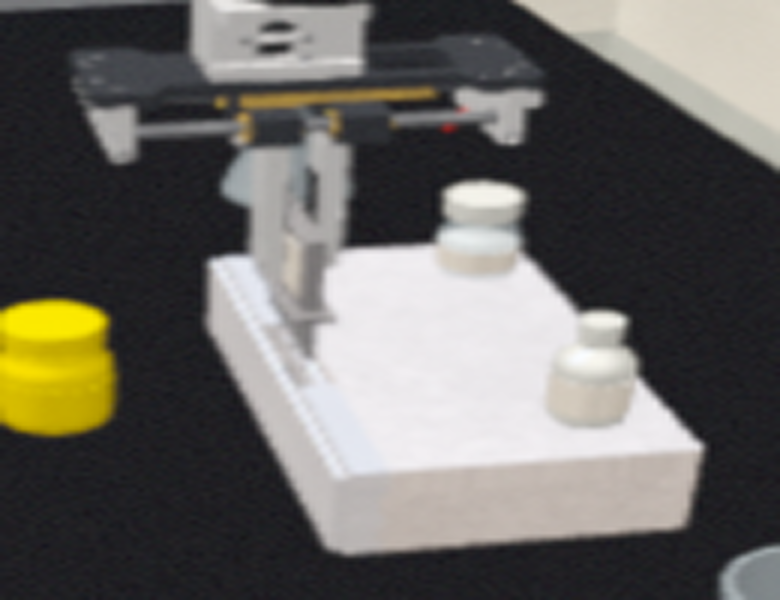

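View pics/wrist_7.png

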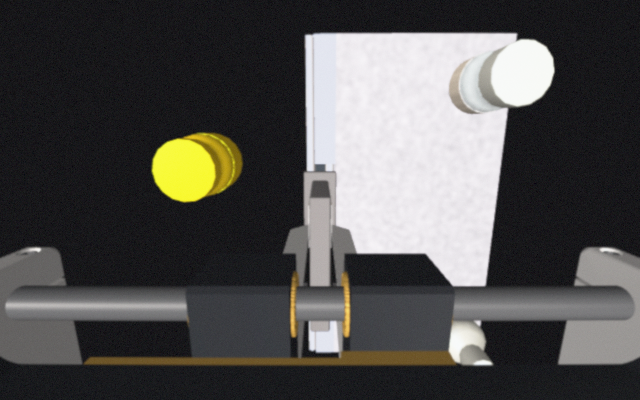

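```bash
python3 - <<'E'
from h import *
c=pickle.load(open("wrist_7.pkl","rb"))
K=np.array([[c["fx"],0,c["cx"]],[0,c["fy"],c["cy"]],[0,0,1]])
def pl(uv,T,ax,val):
    p=cv2.undistortPoints(np.array([[uv]],float),K,np.array(c["D"]))[0,0]; d=T[:3,:3]@[p[0],p[1],1]; o=T[:3,3]; return o+d*(val-o[ax])/d[ax]
g=c["color"].mean(2)
print([(r,int(g[r,319]),int(g[r,322])) for r in range(158,176)])
print(np.round(g[150:170:3,300:334]).astype(int))
for v in (163,164,165): print(v,np.round(pl((320,v),c["mount"],0,82.2),2))
for r in (60,100,140,160):
    row=g[r,296:316]; i=np.argmax(row>125); u=296+i-1+(125-row[i-1])/(row[i]-row[i-1]); print(r,u,np.round(pl((u,r),c["mount"],0,82.2),2))
E
```

```text
[(158, 233, 231), (159, 231, 232), (160, 233, 231), (161, 232, 233), (162, 232, 231), (163, 218, 216), (164, 141, 141), (165, 95, 94), (166, 93, 93), (167, 94, 94), (168, 92, 90), (169, 91, 92), (170, 90, 88), (171, 103, 99), (172, 139, 139), (173, 167, 166), (174, 178, 172), (175, 176, 177)]
[[ 29  20  23  24  22  38 118 209 232 236 237 236 227 203 196 223 231 234
  232 232 232 233 233 233 233 233 233 233 233 233 232 235 232 232]
 [ 29  24  19  24  25  42 115 208 231 237 238 236 227 206 200 223 231 233
  232 233 232 233 231 233 234 234 232 234 232 232 234 232 233 233]
 [ 24  24  27  27  17  40 119 207 233 236 237 235 228 208 203 222 231 233
  233 234 233 233 232 233 232 233 233 233 233 233 233 233 232 234]
 [ 28  25  24  25  27  38 119 206 232 235 236 236 229 206 203 223 231 233
  233 231 233 233 233 233 233 234 234 233 233 233 234 233 233 234]
 [ 25  28  23  30  25  33 113 204 231 236 236 237 229 207 204 223 230 232
  231 232 230 232 231 231 233 231 233 233 233 233 232 234 233 233]
 [ 19  28  29  26  25  32 110 203 231 236 237 237 230 201 156 116 102  97
   97  96  96  95  95  95 114 167 222 235 236 236 236 233 220 202]
 [ 24  16  22  23  21  35 114 209 231 236 236 236 229 201 155 115  99  92
   91  92  93  96  90  93 111 170 221 234 236 238 237 233 218 201]]
163 [ 82.2    1.52 -39.36]
164 [ 82.2    1.52 -38.59]
165 [ 82.2    1.52 -37.82]
60 304.92410714285717 [  82.2    -9.33 -113.36]
100 305.1798561151079 [ 82.2   -9.43 -85.84]
140 305.87719298245617 [ 82.2   -9.21 -56.8 ]
160 306.0936329588015 [ 82.2   -9.19 -41.67]
```

The holder is centred over the slot in x and about 0.6 mm short in +y (slot end at (320,163.9)). Correct that, then lower the blade into the mouth and check the force.

{"api": "jog_arm", "payload": {
  "series": [0,0,0,0,0.0007,-0.006,-1,0,0,0,0,0.0007,-0.012,-1,0,0,0,0,0.0007,-0.016,-1,0,0,0,0,0.0007,-0.019,-1,0,0,0,0,0.0007,-0.022,-1,0,0,0,0,0.0007,-0.025,-1,0,0,0,0,0.0007,-0.025,-1]
}}

```text
clock: 16.18
eef_pos: [548.9, -17.2, 116.2]
eef_rot: [-1.577, 1.57, 3.069]
wrist_force: [-0.6, 0.1, -0.7]
finger_gap: 9.7
```

{"api": "jog_arm", "payload": {
  "series": [0,0,0,0,0,-0.003,-1,0,0,0,0,0,-0.006,-1,0,0,0,0,0,-0.009,-1,0,0,0,0,0,-0.012,-1,0,0,0,0,0,-0.014,-1,0,0,0,0,0,-0.016,-1,0,0,0,0,0,-0.016,-1]
}}

```text
clock: 17.05
eef_pos: [549.0, -17.2, 100.6]
eef_rot: [0.794, 1.571, -0.844]
wrist_force: [-2.0, -0.9, 5.1]
finger_gap: 9.7
```

The spring has been met (+5 N at z=100.6). Continuing gently.

{"api": "jog_arm", "payload": {
  "series": [0,0,0,0,0,-0.0015,-1,0,0,0,0,0,-0.003,-1,0,0,0,0,0,-0.004,-1,0,0,0,0,0,-0.005,-1,0,0,0,0,0,-0.005,-1],
  "squeeze": 55
}}

```text
clock: 17.68
eef_pos: [549.1, -17.3, 95.8]
eef_rot: [1.555, 1.57, -0.083]
wrist_force: [-3.4, 1.5, 7.6]
finger_gap: 9.7
```

{"api": "jog_arm", "payload": {
  "series": [0,0,0,0,0,-0.0005,-1,0,0,0,0,0,-0.001,-1,0,0,0,0,0,-0.0015,-1,0,0,0,0,0,-0.0015,-1]
}}

```text
clock: 18.18
eef_pos: [549.1, -17.2, 94.4]
eef_rot: [1.54, 1.57, -0.098]
wrist_force: [-3.7, 0.1, 9.1]
finger_gap: 10.0
```

```bash
python3 look.py 8 side wrist; python3 - <<'E'
import cv2
c=cv2.imread("pics/side_8.png");cv2.imwrite("pics/s8z.png",cv2.resize(c[150:250,300:400],None,fx=6,fy=6,interpolation=cv2.INTER_CUBIC))
E
```

```text
18.175 [549.08368098 -17.24835548  94.42999396] 9.976466695870661 [-3.738058    0.097753    9.10955914]
[[ 5.000e-04  9.978e-01 -6.690e-02]
 [-0.000e+00 -6.690e-02 -9.978e-01]
 [-1.000e+00  5.000e-04  0.000e+00]]
```

View pics/s8z.png

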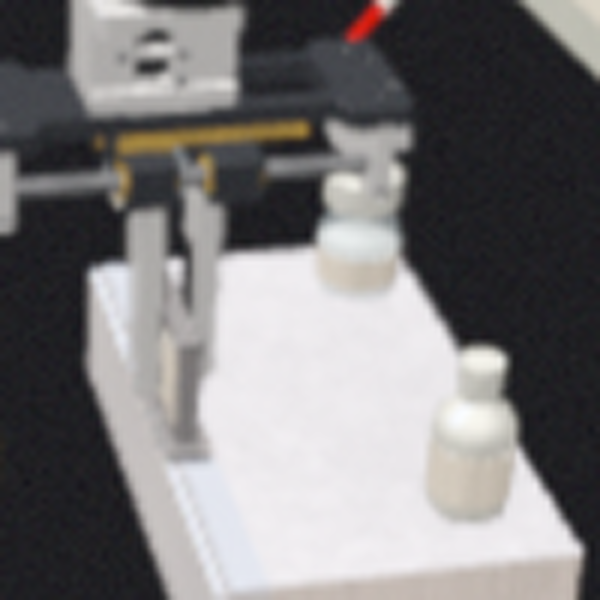

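View pics/wrist_8.png

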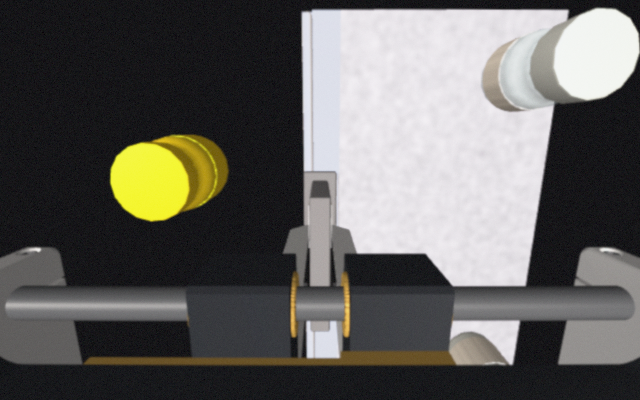

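The flange looks nearly on the lip at side crop (185,450), and the force is still following the spring. Pressing on until the load rises steeply, easing 0.5 mm in -x.

{"api": "jog_arm", "payload": {
  "series": [0,0,0,-0.0005,0,-0.0003,-1,0,0,0,-0.0005,0,-0.0006,-1,0,0,0,-0.0005,0,-0.001,-1,0,0,0,-0.0005,0,-0.001,-1]
}}

```text
clock: 18.77
eef_pos: [549.0, -17.2, 94.4]
eef_rot: [1.558, 1.569, -0.08]
wrist_force: [-5.9, -0.5, 17.6]
finger_gap: 9.8
```

{"api": "jog_arm", "payload": {
  "series": [0,0,0,0,0,-0.0004,-1,0,0,0,0,0,-0.0004,-1,0,0,0,0,0,-0.0004,-1,0,0,0,0,0,-0.0004,-1]
}}

```text
clock: 19.27
eef_pos: [549.0, -17.3, 94.4]
eef_rot: [1.548, 1.569, -0.09]
wrist_force: [-9.1, 0.3, 22.2]
finger_gap: 9.5
```

```bash
python3 look.py 9 side wrist top; python3 - <<'E'
import cv2
from h import *
from cell import manip
print(manip.read_state()["moment"])
c=cv2.imread("pics/side_9.png");cv2.imwrite("pics/s9z.png",cv2.resize(c[160:350,240:410],None,fx=4.4,fy=3.1,interpolation=cv2.INTER_CUBIC))
w=pickle.load(open("wrist_9.pkl","rb"));P=cloud(w,w["mount"])
for r in (180,205,215,235,326,329): print(r,np.round(P[r,320],1))
c=pickle.load(open("wrist_9.pkl","rb"));g=c["color"].mean(2)
print([(u,round(float(np.nanmedian(P[176:179,u,0])),1)) for u in range(300,344,3)])
Q=P[172:200,:,:]
t=pickle.load(open("top_9.pkl","rb"));P=cloud(t).reshape(-1,3);P=P[~np.isnan(P[:,0])]
m=(np.hypot(P[:,0]-402,P[:,1]+315)<50)&(P[:,2]>70);r=cv2.minAreaRect(P[m][:,:2].astype(np.float32));print("jar",r,np.median(P[m][:,2]))
E
```

```text
19.275 [549.01118634 -17.26858002  94.36773772] 9.509563374224129 [-9.06319101  0.30440106 22.244824  ]
[[ 2.000e-03  9.978e-01 -6.690e-02]
 [-2.000e-04 -6.690e-02 -9.978e-01]
 [-1.000e+00  2.000e-03  0.000e+00]]
[0.10407152 1.7584187  0.03470472]
180 [ 29.5   1.5 -34.6]
205 [-19.7   1.5 -30.9]
215 [-19.9   1.5 -26.2]
235 [-20.4   1.5 -16.6]
326 [-20.4   1.5  31.8]
329 [-20.    1.5  33.8]
[(300, 94.8), (303, 94.3), (306, 29.4), (309, 29.5), (312, 29.8), (315, 29.4), (318, 30.1), (321, 29.1), (324, 29.5), (327, 28.9), (330, 29.1), (333, 29.6), (336, 36.1), (339, 34.5), (342, 34.7)]
jar ((400.3788757324219, -314.1673278808594), (44.094791412353516, 44.68337631225586), 67.89961242675781) 77.61725805846277
```

View pics/s9z.png

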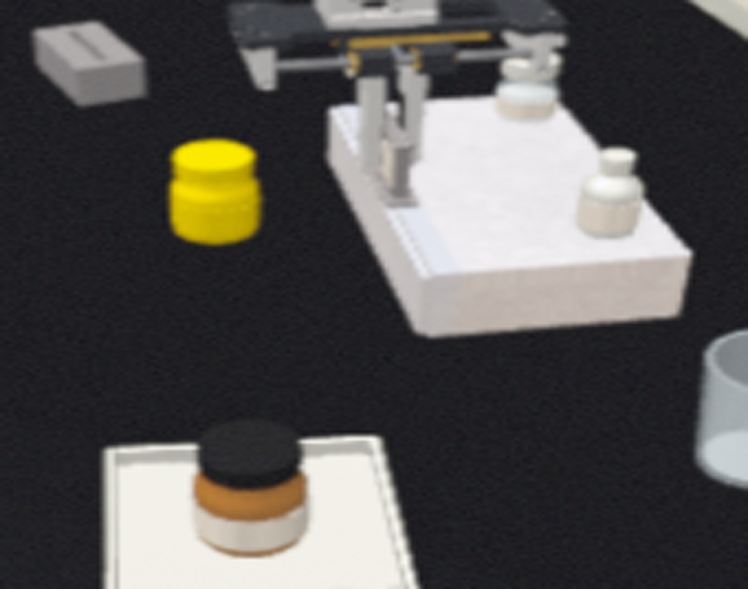

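The flange bottom (35 mm below the grip point) coincides with the riser top seen beside it (34.6 mm), and z no longer moves under load, so it is home. I'll ease the sideways load a little.

{"api": "jog_arm", "payload": {
  "series": [0,0,0,-0.0005,0,0,-1,0,0,0,-0.0008,0,0,-1,0,0,0,-0.0008,0,0,-1,0,0,0,-0.0008,0,0,-1]
}}

```text
clock: 19.92
eef_pos: [548.9, -17.2, 94.4]
eef_rot: [1.577, 1.567, -0.061]
wrist_force: [-2.1, 1.2, 18.0]
finger_gap: 9.2
```

{"api": "jog_arm", "payload": {
  "series": [0,0,0,0,0,-0.0002,-1,0,0,0,0,0,-0.0002,-1,0,0,0,0,0,-0.0002,-1,0,0,0,0,0,-0.0002,-1,0,0,0,0,0,-0.0002,-1,0,0,0,0,0,-0.0002,-1,0,0,0,0,0,-0.0002,-1,0,0,0,0,0,-0.0002,-1]
}}

```text
clock: 20.92
eef_pos: [548.9, -17.2, 94.3]
eef_rot: [1.577, 1.567, -0.061]
wrist_force: [-3.5, 1.1, 20.2]
finger_gap: 9.6
```

```bash
python3 look.py 10 wrist side; python3 - <<'E'
from h import *
from cell import manip
w=pickle.load(open("wrist_10.pkl","rb"));P=cloud(w,w["mount"])
print("flange top",np.nanmedian(P[174:180,308:332,0]),"riser",np.nanmedian(P[150:170,340:380,0]),"plate top",np.nanmedian(P[200:240,314:326,0]), "lip", np.nanmedian(P[120:165,306:310,0]))
c=cv2.imread("pics/side_10.png");cv2.imwrite("pics/s10z.png",cv2.resize(c[175:245,310:390],None,fx=8,fy=8,interpolation=cv2.INTER_CUBIC))
E
```

```text
20.925 [548.89662926 -17.24057255  94.33944283] 9.645554431551203 [-3.50476286  1.0579768  20.15285507]
[[ 3.900e-03  9.978e-01 -6.690e-02]
 [-2.000e-04 -6.690e-02 -9.978e-01]
 [-1.000e+00  3.900e-03 -0.000e+00]]
flange top 29.617610110663747 riser 34.64046493257938 plate top -20.442333552643618 lip 34.544674881021265
```

View pics/s10z.png

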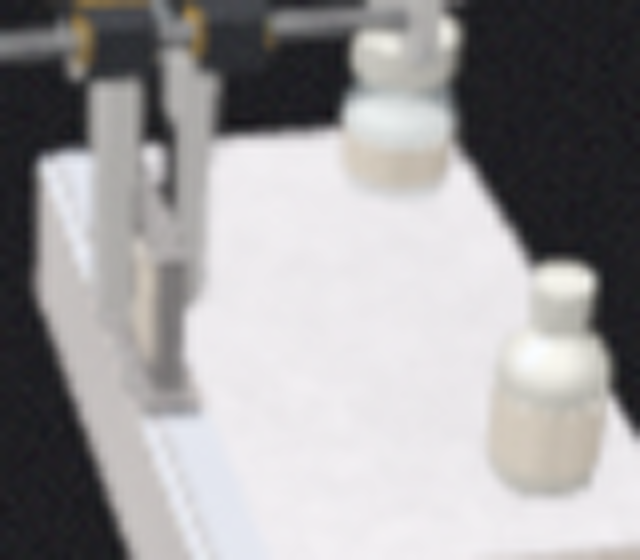

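The flange top is 5.0 mm above the riser, which is exactly its thickness, so there is no gap. The force is steady at 20 N, more than the roughly 10 N spring. Handing in.

```bash
python3 -c "
from cell import manip
print(manip.sign_off()); s=manip.read_state(); print(s['clock'],s['eef_pos'],s['wrist_force'],s['finger_gap'])"
```

```text
the job is handed in; nothing more can be done
None
the job is handed in; nothing more can be done
```

The job is done and handed in at about 21 s of the 54 s allowed. The jar is in the tray, and the label holder is in the slot, still held pressed home.

- **Jar:** I lifted the amber jar off the slot, set it in the middle of the tray and let go. Later pictures show it upright, with its cap 77.6 mm above the bench. I did not touch the yellow look-alikes, and the other glassware and bottles showed no movement in the pictures.
- **Holder:** I gripped it centred across the plate and lifted it out of the rack. I lined it up over the slot using the wrist camera and pushed it down until the load rose steeply and it stopped moving, with the grip point at z = 94.3 mm.
- **Last checks:** The flange top measured 5.0 mm above the riser, which is its own thickness, so there is no gap. The upward force held at about 18–20 N over the last second, against about 10 N from the spring. The grip setting is 55 N.
- **Small disagreements:**
  - The final height reads 0.7 mm below the nominal 95 mm, within the 2 mm calibration.
  - A sideways force of about 9 N built up while pressing. I eased it by 0.8 mm, and 3.5 N remained.
  - The tool ended tilted by about 0.2°.

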